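# Dispense walnuts and hold the outlet flap half open

## Task

Tip all four walnuts from the blue scoop into the hopper of the nut dispenser while its green flap is shut, then stand the empty scoop upright back on the worktop and let go of it. Then lift the green outlet flap by its black knob to 45 degrees, so that all the walnuts roll out into the dispenser's tray, and finish while still holding the flap at 45 degrees with the fingers: it would fall shut if released. Do not disturb the mug, the spice jar or the tomato.

Things in the scene. Friction and masses are not known exactly. Their poses are not given: they have to be found in the camera images.
- dispenser: Nut dispenser, fixed: white hopper, wooden catch tray in front, 166 mm wide (y). Origin on the worktop midway between the sides; -x is its front (tray, flap, towards the robot). In its frame, mm: hopper inside x -49..101, y -75..75, rim z 190; outlet z 60..130 in the front wall at x -53, shut by the flap. Tray inside x -218..-57, y -75..75, floor z 8, walls 58 high, 8 thick.
- hopper_mouth (a point): Centre of the hopper's open top, at rim height: x 25, y 0, z 190 mm in the dispenser's frame; axes as the dispenser's. Below it a chute floor slopes down to the front at 25 degrees, from z 131 at the back to z 60 at the outlet.
- flap (a joint): Angle of the green outlet flap, rad: 0 shut (hanging straight down), grows as its lower edge swings to the front and up, stop at 1.4. It falls shut when let go (weight and light spring; about 2 N at the knob hold it at 45 degrees, 0.785). Hinge line along the dispenser's y at x -60, z 128 mm in its frame; flap 146 wide, 66 long, 5 thick.
- flap_knob (a point): Centre of the flap's black knob: a disc 26 mm in diameter, 18 mm wide, axis along the dispenser's y, on a 12 mm wide stem; 55 mm out from the flap's mid-plane, 45 mm below the hinge line. Shut, it is at x -115, y 0, z 83 mm in the dispenser's frame. Can be pinched from above across y; it turns between the fingers as the flap swings.
- scoop: Blue open scoop, 155 mm long (x), 108 wide (y), walls 50 high, floor 4 thick, loose, 0.18 kg without nuts. Origin at the centre of the underside, z up. Its +x end has no wall but a ramp that rises from the floor at x 34 to a pouring lip at x 80, z 16 mm; tipped 45 degrees lip down, the walnuts roll out.
- scoop_grip (a point): Centre of the white grip block on the bridge handle over the middle of the scoop, 97 mm above the scoop's underside; the block is 16 mm thick along the scoop's x, 60 long along y, 26 high (z 84..110). Axes as the scoop's.
- walnut1: Walnut 1 of 4, brown, nearly round, 34 mm across, 16 g, loose; origin at its centre. Starts lying in the scoop.
- walnut2: Walnut 2 of 4, brown, nearly round, 34 mm across, 16 g, loose; origin at its centre. Starts lying in the scoop.
- walnut3: Walnut 3 of 4, brown, nearly round, 34 mm across, 16 g, loose; origin at its centre. Starts lying in the scoop.
- walnut4: Walnut 4 of 4, brown, nearly round, 34 mm across, 16 g, loose; origin at its centre. Starts lying in the scoop.
- mug: Bystander: white mug with stripes, 93x127x96 mm, origin at the centre of its underside; leave alone.
- spice_jar: Bystander: spice jar with a red cap, 45 mm across, 106 high, origin at the centre of its underside; leave alone.
- tomato: Bystander: red tomato, 65 mm, origin at the centre of its underside; leave alone.

How it is judged:
By the outcome, as a careful person would: the job done as asked, in the order asked, and still so for the second after the job is handed in, while the arm keeps its last pose, push and grip.
It also fails if it takes over 72 s, if anything falls off the work surface, if the arm or the gripper's body presses on something with over 40 N, if the wrist force passes 120 N, or if a joint passes its speed limit or range.

## Robot

A 7-joint arm with a two-finger parallel gripper is mounted at the origin on a cart in front of the work surface, level with it; the furniture and walls round the work are solid. World frame = base frame: x ahead of the robot, y to its left, z up, the work surface at z = 0. Lengths are in m, angles in rad, forces in N, time in s.
With the tool pointing down it reaches from about 0.4 to 0.85 m from the base axis. Payload 10.4 kg.
Tool frame: the origin (TCP) lies on the centre line of the jaws, within the pads' length; the fingertips stand 11 mm ahead of it and the grasp point (between the pads) lies 8 mm behind it (manip.finger_overhang is the distance from the TCP to the fingertips, in m); z points along the fingers, y is the line along which they close (so a half turn about z gives the same grasp; the last joint's range is limited). The gripper opens to 85 mm and grips with 20 to 120 N. Pads are 22 mm wide; open, the fingers measure 114 mm over their backs; the gripper's body (76 mm by 85 mm) begins 54 mm behind the grasp point. The pads swing forward as they close: fully open they stand 13 mm farther back than shut.
Start: joints at [-1.184, 0.332, -0.065, 1.46, 0.022, 1.35, -0.088], TCP at [0.249, 0.573, 0.242] pointing down, gripper open.
Joint ranges: [-2.6, 2.6], [-0.5, 2.12], [-1.47, 1.34], [0.16, 2.42], [-1.27, 4.41], [0.06, 2.06], [-2.6, 2.6]. Speed limits (rad/s): [2.22, 2.22, 2.79, 2.79, 3.14, 3.14, 3.14].

## Interface

Orientations are given as a unit quaternion [x, y, z, w].
In Python, from workcell import manip, imaging, workorder gives the robot as it stands.
- The arm moves only by the tool jog_arm, never from a script. Its argument "deltas" is a list of rows, each an object with "gripper": the opening, from 0 (shut) to 1 (fully open); "offset": the shift along the tool's x, y, z in m, a list of three; "rotation": the turn, a rotation vector about the tool's x, y, z in degrees, a list of three. In form: [{"gripper": gripper, "offset": [tx, ty, tz], "rotation": [ax, ay, az]}, ...]. A call has 1 to 20 rows; each row shifts and turns the commanded pose from where the row before left it, along the tool's axes as they then stand; what a row does not reach is not made up. A row lasts 1/10 s, in which the tool goes at most 50 mm and 8.59 degrees, less where a joint would pass 70% of its speed; a pose out of reach is approached as far as the arm can. A call with a gripper value outside its range is refused whole. The fingers move at their own pace and stop on an object; "newtons" is the grip in N (left out, the last holds). Time passes only in rows, so rows that do not move let the fingers close. It gives the time, the measured TCP pose, the force, the opening and the grip force at its end, in the units of the state.
- manip.get_obs(): the state, without advancing time (a new reading comes with each control period).
- imaging.camera(name): name is "scene" or "top" or "wrist"; returns the picture (420x560x3 uint8, blue, green, red); there is no depth.
- imaging.camera_model(name): a dict with "camera_matrix" (3x3 intrinsics, pixels), "k1" (the pictures are not rectified: a ray, as slopes to the right and down, at radius r is drawn at 1 + k1 r^2 times it, then the intrinsics apply), "world_to_cam" (4x4, takes a point from world to camera coordinates); the wrist camera has in their place "hand_eye" (4x4, takes a point from camera to tool coordinates, whose origin is the TCP and whose axes are the flange's). Camera axes: x right, y up, looking along -z (the intrinsics and any distortion apply to the point x, -y, -z); pixel columns grow to the right and rows downward; lengths in m; the calibration is good to about 2 mm. A picture is of the moment at which its call begins: read the wrist's pose just before it. camera_model takes no time and is no camera call.
- workorder.hand_in(): hands the job in; it is judged then, once.
The state is a dict: "clock": time; "joint_pos": joint angles; "joint_velocities": joint speeds; "tau": joint torques, N m; "position": TCP position; "ee_rot": TCP orientation; "ft_force": force on the tool from outside, world axes, zero at the start; "torque": the same for the moment, N m; "grip_width": opening from 0.0 (shut) to 1.0 (fully open); "grasp_force": force on a finger pad.
Only numpy, scipy, OpenCV 4.12 (cv2) and the standard library are available. Lean on these libraries where they do the work, as an engineer would, in place of code of your own. Each camera call takes 0.05 s, during which the arm holds its last target. There are 200 camera calls.

## Working session

There is one attempt and no reset: what is moved stays moved. The work goes in short steps, Python scripts to look and compute and a tool call to move; the robot and the scene stay as the last step left them, time stands still between calls to the robot, and variables do not carry over. Pictures are saved under pics/ and viewed, at most 10 in all, crops included, and the job is handed in when it is done.

Besides the shell and the picture viewer there is one more tool, called after "Emit:" as a command line: name --argument value ..., lists and objects as JSON in quotes. jog_arm: Moves the arm, as the interface text tells. Its arguments: {"type":"object","properties":{"deltas":{"type":"array","items":{"type":"object","properties":{"gripper":{"type":"number"},"offset":{"type":"array","items":{"type":"number"}},"rotation":{"type":"array","items":{"type":"number"}}}}},"newtons":{"type":"number"}},"required":["deltas"]}

```bash
ls; mkdir -p pics; python3 - <<'E'
from workcell import manip, imaging
import cv2,numpy as np
print(manip.get_obs(), manip.finger_overhang)
a=imaging.camera("scene");b=imaging.camera("top")
cv2.imwrite("pics/scene0.png",a);cv2.imwrite("pics/top0.png",b)
for n in("scene","top","wrist"):
    m=imaging.camera_model(n);print(n,{k:np.round(v,4).tolist() for k,v in m.items()})
E
```

```text
pics
{'clock': 0.0, 'joint_pos': array([-1.18361176,  0.33286718, -0.06467478,  1.46090688,  0.02160222,
        1.3499363 , -0.08849088]), 'joint_velocities': array([ 0.00023408,  0.00108415, -0.00155755, -0.00053275, -0.00019228,
       -0.00159723, -0.00071033]), 'tau': array([ 1.11678560e-04, -6.25438571e+01,  4.85648692e-02, -3.91617930e+01,
        1.61250302e-02,  9.37184610e-03, -7.03717592e-05]), 'position': array([0.24888422, 0.57291893, 0.24153524]), 'ee_rot': array([ 2.03458697e-01,  9.79083272e-01, -7.03101776e-04, -1.06844155e-04]), 'ft_force': array([0.08492754, 0.32221084, 1.03363913]), 'torque': array([-0.01256239, -0.05156822, -0.01289195]), 'grasp_force': 0.0, 'grip_width': 0.9987706993658193} 0.011
scene {'camera_matrix': [[546.961, 0.0, 287.2556], [0.0, 546.961, 213.2824], [0.0, 0.0, 1.0]], 'k1': -0.0611, 'world_to_cam': [[-0.8474, -0.5304, -0.0241, 0.4745], [0.2627, -0.4583, 0.8491, -0.27], [-0.4615, 0.7131, 0.5277, -1.4904], [0.0, 0.0, 0.0, 1.0]]}
top {'camera_matrix': [[444.2412, 0.0, 277.6491], [0.0, 444.2412, 213.6797], [0.0, 0.0, 1.0]], 'k1': -0.1189, 'world_to_cam': [[0.0009, -0.9999, 0.0114, 0.0003], [0.9847, 0.0029, 0.174, -0.5585], [-0.1741, 0.0111, 0.9847, -1.2636], [0.0, 0.0, 0.0, 1.0]]}
wrist {'camera_matrix': [[321.0454, 0.0, 278.258], [0.0, 321.0454, 215.0255], [0.0, 0.0, 1.0]], 'k1': -0.0304, 'hand_eye': [[0.0, 0.9501, 0.312, 0.0798], [1.0, -0.0003, 0.0007, -0.0], [0.0008, 0.312, -0.9501, -0.1309], [0.0, 0.0, 0.0, 1.0]]}
```

View pics/scene0.png

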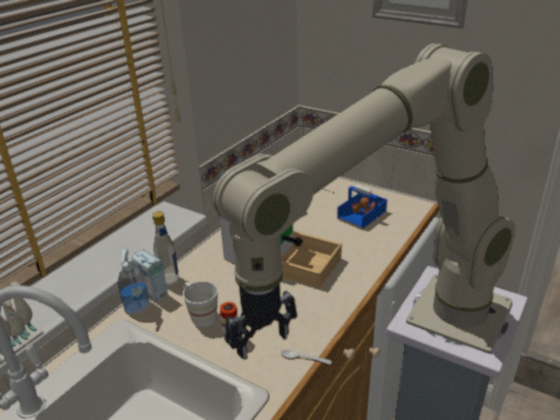

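View pics/top0.png

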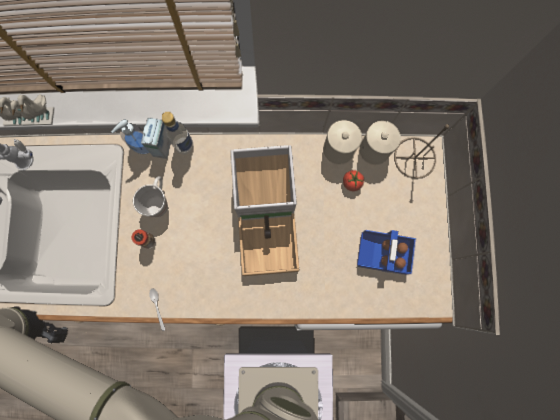

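```bash
cat > h.py <<'E'
from workcell import manip, imaging
import cv2,numpy as np
from scipy.spatial.transform import Rotation as R
def ray(n,uv):
    """camera ray(s) in world: origin, directions; undoes the k1 distortion"""
    m=imaging.camera_model(n);K=np.array(m["camera_matrix"],float)
    p=cv2.undistortPoints(np.float64(uv).reshape(-1,1,2),K,np.array([m["k1"],0,0,0.]))[:,0]
    d=np.c_[p[:,0],-p[:,1],-np.ones(len(p))]
    if n=="wrist":
        o=manip.get_obs();T=np.eye(4);T[:3,:3]=R.from_quat(o["ee_rot"]).as_matrix();T[:3,3]=o["position"]
        T=T@np.array(m["hand_eye"])
    else: T=np.linalg.inv(np.array(m["world_to_cam"]))
    return T[:3,3],d@T[:3,:3].T
def plane(n,uv,z):
    o,d=ray(n,uv);return o+d*((z-o[2])/d[:,2])[:,None]
def proj(n,X):
    m=imaging.camera_model(n);T=np.array(m["world_to_cam"]);X=np.atleast_2d(X)
    c=X@T[:3,:3].T+T[:3,3];p=np.c_[c[:,0]/-c[:,2],-c[:,1]/-c[:,2]]
    p=p*(1+m["k1"]*(p**2).sum(1))[:,None];K=np.array(m["camera_matrix"])
    return p@K[:2,:2].T+K[:2,2]
E
python3 - <<'E'
from h import *
b=cv2.imread("pics/top0.png")
c1=cv2.resize(b[220:285,345:425],None,fx=7,fy=7,interpolation=cv2.INTER_CUBIC)
c2=cv2.resize(b[140:280,225:305],None,fx=4,fy=4,interpolation=cv2.INTER_CUBIC)
c=np.zeros((560,560+330,3),np.uint8);c[:455,:560]=c1;c[:560,565:885]=c2
cv2.imwrite("pics/crop0.png",cv2.resize(c,None,fx=.89,fy=.89))
hsv=cv2.cvtColor(b,cv2.COLOR_BGR2HSV)
m=cv2.inRange(hsv,(105,120,40),(130,255,255));m[:,:340]=0;m[:220]=0;m[285:]=0;m[:,430:]=0
q=cv2.findNonZero(m);r=cv2.minAreaRect(q);print("blue",r,cv2.boxPoints(r).tolist())
w=cv2.inRange(hsv,(0,0,170),(180,70,255));w[:,:380]=0;w[:225]=0;w[280:]=0;w[:,412:]=0
n,l,s,ce=cv2.connectedComponentsWithStats(w)
for i in range(1,n):
  if s[i,4]>20:
    r=cv2.minAreaRect(cv2.findNonZero(np.uint8(l==i)));print("white",s[i],r,plane("top",[r[0]],.11))
k=cv2.inRange(hsv,(0,0,0),(180,255,60));k[:,:250]=0;k[:200]=0;k[255:]=0;k[:,285:]=0
n,l,s,ce=cv2.connectedComponentsWithStats(k)
for i in range(1,n):
  if s[i,4]>20: print("black",s[i],ce[i])
E
```

```text
blue ((386.3599853515625, 249.97996520996094), (53.88154220581055, 40.30508804321289), 8.130102157592773) [[356.8399658203125, 266.1199645996094], [362.53997802734375, 226.219970703125], [415.8800048828125, 233.8399658203125], [410.17999267578125, 273.7399597167969]]
white [380 225  32  12 273] ((395.5, 230.5), (11.0, 31.0), 90.0) [[ 0.5003834  -0.33148717  0.11      ]]
white [390 239   7  21 104] ((393.3366394042969, 249.1336669921875), (5.0746893882751465, 20.298757553100586), 5.710593223571777) [[ 0.44754678 -0.32307016  0.11      ]]
white [406 274   6   6  30] ((408.5, 276.5), (5.0, 5.0), 90.0) [[ 0.37074062 -0.36339308  0.11      ]]
black [264 215   6  17  72] [266.45833333 223.125     ]
black [265 234   6   4  24] [267.5 235.5]
```

View pics/crop0.png

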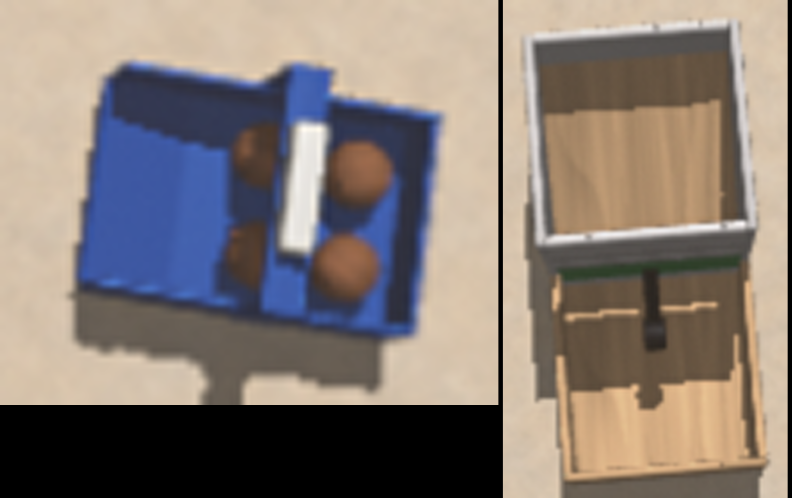

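The crop shows the scoop's ramp and lip on the left (+y). The white grip is at about (393,249), all four nuts are inside, the hopper rim corners are visible, and the knob is at about (268,233).

```bash
python3 - <<'E'
from h import *
np.set_printoptions(precision=4,suppress=True)
f=lambda p:[(345+x/(7*.89),220+y/(7*.89)) for x,y in p]
g=lambda p:[(225+(x-503)/3.56,140+y/3.56) for x,y in p]
rim=plane("top",g([(524,37),(738,21),(754,228),(541,243)]),.19);print("rim BL BR FR FL",rim,rim.mean(0))
print([np.linalg.norm(rim[i]-rim[(i+1)%4]) for i in range(4)])
e=[rim[0]-rim[1],rim[3]-rim[2],rim[1]-rim[2],rim[0]-rim[3]]
print("yaw",[np.degrees(np.arctan2(-v[0],v[1])) for v in e[:2]],[np.degrees(np.arctan2(v[1],v[0])) for v in e[2:]])
t=plane("top",g([(567,478),(765,465)]),.058);print("tray",t,np.linalg.norm(t[0]-t[1]),np.degrees(np.arctan2(-(t[0]-t[1])[0],(t[0]-t[1])[1])))
print("knob",plane("top",g([(655,330)]),.094))
s=plane("top",f([(105,75),(122,62),(440,115),(412,335)]),.05);print("scoop rim",s, np.degrees(np.arctan2(-(s[2]-s[3])[1],(s[2]-s[3])[0])))
blk=plane("top",f([(297,122),(328,124),(311,255),(278,252)]),.11);print("block",blk,blk.mean(0))
print("block yaw",[np.degrees(np.arctan2(v[1],v[0])) for v in(blk[0]-blk[3],blk[1]-blk[2])],np.linalg.norm(blk[0]-blk[3]),np.linalg.norm(blk[0]-blk[1]))
print("tomato,jar",plane("top",[(353,181),(140,238)],.06))
E
```

```text
rim BL BR FR FL [[ 0.7072  0.1297  0.19  ]
 [ 0.7205 -0.0332  0.19  ]
 [ 0.5596 -0.0443  0.19  ]
 [ 0.5478  0.1137  0.19  ]] [0.6338 0.0415 0.19  ]
[np.float64(0.1633780425715117), np.float64(0.1613053629967021), np.float64(0.15838582106667304), np.float64(0.16022296503573188)]
yaw [np.float64(4.674950054073278), np.float64(4.27832639690082)] [np.float64(3.946107676315895), np.float64(5.7278399018615795)]
tray [[ 0.38    0.1008  0.058 ]
 [ 0.3908 -0.059   0.058 ]] 0.1601542134966579 3.8532900138819324
knob [[0.4958 0.03   0.094 ]]
scoop rim [[ 0.5041 -0.2472  0.05  ]
 [ 0.5103 -0.2555  0.05  ]
 [ 0.4848 -0.4085  0.05  ]
 [ 0.3806 -0.3901  0.05  ]] 10.005100538182841
block [[ 0.4745 -0.3223  0.11  ]
 [ 0.4736 -0.3365  0.11  ]
 [ 0.4144 -0.3263  0.11  ]
 [ 0.4158 -0.3112  0.11  ]] [ 0.4446 -0.3241  0.11  ]
block yaw [np.float64(-10.619545268456363), np.float64(-9.805799592047924)] 0.05973585429630351 0.014308948060216133
tomato,jar [[ 0.6563 -0.2235  0.06  ]
 [ 0.4831  0.4042  0.06  ]]
```

Emit:
jog_arm --deltas '[{"gripper": 1, "offset": [0, 0, -0.02]}, {"gripper": 1, "offset": [0, 0, -0.04]}, {"gripper": 1, "offset": [0, 0, -0.04]}, {"gripper": 1, "offset": [0, 0, -0.04]}, {"gripper": 1, "offset": [0, 0, -0.02]}]'

```text
schema error: expected keys gripper, offset, rotation
```

Emit:
jog_arm --deltas '[{"gripper": 1, "offset": [0, 0, -0.02], "rotation": [0, 0, -2.7]}, {"gripper": 1, "offset": [0, 0, -0.03], "rotation": [0, 0, -2.7]}, {"gripper": 1, "offset": [0, 0, -0.04], "rotation": [0, 0, -2.7]}, {"gripper": 1, "offset": [0, 0, -0.04], "rotation": [0, 0, -2.7]}, {"gripper": 1, "offset": [0, 0, -0.03], "rotation": [0, 0, -2.5]}, {"gripper": 1, "offset": [-0.015, -0.02, 0], "rotation": [0, 0, 0]}, {"gripper": 1, "offset": [-0.026, -0.033, 0], "rotation": [0, 0, 0]}, {"gripper": 1, "offset": [-0.029, -0.036, 0], "rotation": [0, 0, 0]}, {"gripper": 1, "offset": [-0.029, -0.036, 0], "rotation": [0, 0, 0]}, {"gripper": 1, "offset": [-0.029, -0.036, 0], "rotation": [0, 0, 0]}, {"gripper": 1, "offset": [-0.029, -0.036, 0], "rotation": [0, 0, 0]}, {"gripper": 1, "offset": [-0.029, -0.036, 0], "rotation": [0, 0, 0]}, {"gripper": 1, "offset": [-0.029, -0.036, 0], "rotation": [0, 0, 0]}, {"gripper": 1, "offset": [-0.029, -0.036, 0], "rotation": [0, 0, 0]}, {"gripper": 1, "offset": [-0.029, -0.036, 0], "rotation": [0, 0, 0]}, {"gripper": 1, "offset": [-0.026, -0.033, 0], "rotation": [0, 0, 0]}, {"gripper": 1, "offset": [-0.015, -0.022, 0], "rotation": [0, 0, 0]}, {"gripper": 1, "offset": [0, 0, 0], "rotation": [0, 0, 0]}]'

```text
clock: 1.9
position: [0.4893, 0.1236, 0.4021]
ee_rot: [0.092, 0.996, -0.0, 0.0]
ft_force: [0.7, -0.2, -0.4]
grip_width: 1.0
grasp_force: 0.0
```

```bash
python3 - <<'E'
from h import *
o=manip.get_obs();a=imaging.camera("wrist");cv2.imwrite("pics/w1.png",a)
np.savez("w1.npz",p=o["position"],q=o["ee_rot"]);print(o["position"],o["joint_pos"])
E
```

```text
[0.48933562 0.12361629 0.40214793] [-0.64346215  0.01651436  0.31172542  1.49911366 -0.00409538  1.6269784
  1.05426747]
```

Emit:
jog_arm --deltas '[{"gripper": 1, "offset": [-0.001, -0.015, 0], "rotation": [0, 0, 0]}, {"gripper": 1, "offset": [-0.003, -0.03, 0], "rotation": [0, 0, 0]}, {"gripper": 1, "offset": [-0.003, -0.04, 0], "rotation": [0, 0, 0]}, {"gripper": 1, "offset": [-0.003, -0.04, 0], "rotation": [0, 0, 0]}, {"gripper": 1, "offset": [-0.003, -0.04, 0], "rotation": [0, 0, 0]}, {"gripper": 1, "offset": [-0.003, -0.04, 0], "rotation": [0, 0, 0]}, {"gripper": 1, "offset": [-0.003, -0.04, 0], "rotation": [0, 0, 0]}, {"gripper": 1, "offset": [-0.003, -0.04, 0], "rotation": [0, 0, 0]}, {"gripper": 1, "offset": [-0.003, -0.04, 0], "rotation": [0, 0, 0]}, {"gripper": 1, "offset": [-0.003, -0.04, 0], "rotation": [0, 0, 0]}, {"gripper": 1, "offset": [-0.003, -0.035, 0], "rotation": [0, 0, 0]}, {"gripper": 1, "offset": [-0.003, -0.03, 0], "rotation": [0, 0, 0]}, {"gripper": 1, "offset": [-0.003, -0.018, 0], "rotation": [0, 0, 0]}, {"gripper": 1, "offset": [0, 0, 0.04], "rotation": [0, 0, 0]}, {"gripper": 1, "offset": [0, 0, 0.04], "rotation": [0, 0, 0]}, {"gripper": 1, "offset": [0, 0, 0.04], "rotation": [0, 0, 0]}, {"gripper": 1, "offset": [0, 0, 0], "rotation": [0, 0, 0]}]'

```text
clock: 3.65
position: [0.4434, -0.3173, 0.2778]
ee_rot: [0.088, 0.996, 0.002, -0.004]
ft_force: [-0.3, 1.0, 0.6]
grip_width: 1.002
grasp_force: 0.0
```

```bash
python3 - <<'E'
from h import *
o=manip.get_obs();a=imaging.camera("wrist");cv2.imwrite("pics/w2.png",a)
np.savez("w2.npz",p=o["position"],q=o["ee_rot"]);print(o["position"],o["joint_pos"])
b=cv2.imread("pics/w1.png");cv2.imwrite("pics/w12.png",cv2.resize(np.hstack([b,a]),(800,300),interpolation=cv2.INTER_AREA))
E
```

```text
[ 0.44335145 -0.31730153  0.27783105] [-0.17125171  0.16450011  0.80323967  1.64954198 -0.11927327  1.38652479
  2.0427946 ]
```

View pics/w12.png

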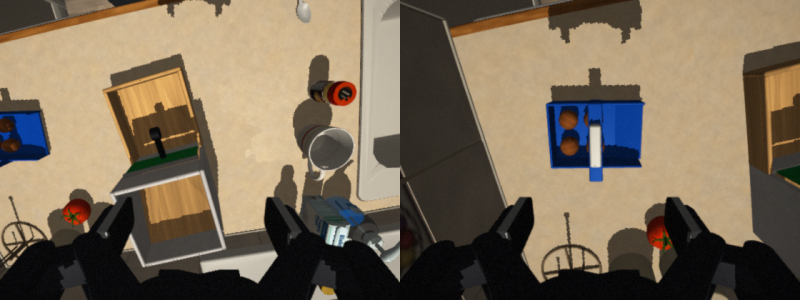

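The left half shows the dispenser from above, with the knob at about (155,135) in the halved view. The right half shows the scoop with its white grip at about (595,145), aligned with the tool.

```bash
python3 - <<'E'
from h import *
np.set_printoptions(precision=4,suppress=True)
a=cv2.imread("pics/w2.png");hsv=cv2.cvtColor(a,cv2.COLOR_BGR2HSV)
w=cv2.inRange(hsv,(0,0,150),(180,60,255));w[:160]=0;w[250:]=0;w[:,:255]=0;w[:,300:]=0
n,l,s,c=cv2.connectedComponentsWithStats(w);i=1+s[1:,4].argmax();print(s[i])
r=cv2.minAreaRect(cv2.findNonZero(np.uint8(l==i)));print(r)
bx=cv2.boxPoints(r);
# top face only: use top plane z=.110
P=plane("wrist",bx,.11);print(P,P.mean(0),[np.linalg.norm(P[k]-P[k-1]) for k in range(4)])
bl=cv2.inRange(hsv,(105,120,30),(130,255,255));bl[:120]=0;bl[270:]=0;bl[:,:180]=0;bl[:,360:]=0
rb=cv2.minAreaRect(cv2.findNonZero(bl));print("blue",rb)
o=manip.get_obs();M=R.from_quat(o["ee_rot"]).as_matrix();print(M)
# knob and rim in w1 with stored pose
z=np.load("w1.npz");manip.get_obs=lambda:dict(position=z["p"],ee_rot=z["q"])
b=cv2.imread("pics/w1.png");hv=cv2.cvtColor(b,cv2.COLOR_BGR2HSV)
k=cv2.inRange(hv,(0,0,0),(180,255,45));k[:165]=0;k[205:]=0;k[:,200:232]&=255;k[:,:200]=0;k[:,232:]=0
q=cv2.findNonZero(k)[:,0];print("dark bbox",q.min(0),q.max(0),len(q))
cv2.imwrite("pics/wk.png",cv2.resize(b[80:385,135:325],None,fx=1.9,fy=1.9,interpolation=cv2.INTER_CUBIC))
E
```

```text
[266 177  15  57 826]
((273.0, 205.0), (56.0, 14.0), 90.0)
[[ 0.4232 -0.3265  0.11  ]
 [ 0.4256 -0.3133  0.11  ]
 [ 0.4819 -0.3233  0.11  ]
 [ 0.4794 -0.3372  0.11  ]] [ 0.4525 -0.3251  0.11  ] [np.float64(0.05719726090982494), np.float64(0.013355758908948344), np.float64(0.057193908685556245), np.float64(0.014120674133287317)]
blue ((273.0, 196.5), (113.0, 136.0), 90.0)
[[-0.9845  0.1756 -0.0034]
 [ 0.1756  0.9845  0.0021]
 [ 0.0037  0.0014 -1.    ]]
dark bbox [209 178] [227 204] 337
```

View pics/wk.png

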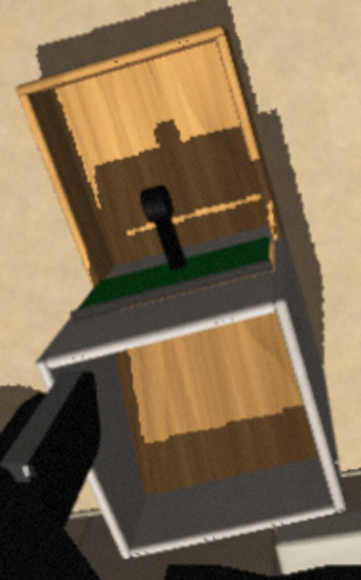

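Emit:
jog_arm --deltas '[{"gripper": 1, "offset": [-0.008, -0.006, 0.01], "rotation": [0, 0, 0]}, {"gripper": 1, "offset": [0, 0, 0.03], "rotation": [0, 0, 0]}, {"gripper": 1, "offset": [0, 0, 0.035], "rotation": [0, 0, 0]}, {"gripper": 1, "offset": [0, 0, 0.035], "rotation": [0, 0, 0]}, {"gripper": 1, "offset": [0, 0, 0.03], "rotation": [0, 0, 0]}, {"gripper": 1, "offset": [0, 0, 0.025], "rotation": [0, 0, 0]}, {"gripper": 1, "offset": [0, 0, 0.015], "rotation": [0, 0, 0]}, {"gripper": 1, "offset": [0, 0, 0], "rotation": [0, 0, 0]}, {"gripper": 1, "offset": [0, 0, 0], "rotation": [0, 0, 0]}]'

```text
clock: 4.6
position: [0.4531, -0.3273, 0.104]
ee_rot: [0.089, 0.996, -0.0, 0.001]
ft_force: [0.0, -0.5, 0.3]
grip_width: 1.002
grasp_force: 0.0
```

Emit:
jog_arm --newtons 60 --deltas '[{"gripper": 1, "offset": [0, 0.003, 0.006], "rotation": [0, 0, 0]}, {"gripper": 0.6, "offset": [0, 0, 0], "rotation": [0, 0, 0]}, {"gripper": 0.35, "offset": [0, 0, 0], "rotation": [0, 0, 0]}, {"gripper": 0.1, "offset": [0, 0, 0], "rotation": [0, 0, 0]}, {"gripper": 0, "offset": [0, 0, 0], "rotation": [0, 0, 0]}, {"gripper": 0, "offset": [0, 0, 0], "rotation": [0, 0, 0]}, {"gripper": 0, "offset": [0, 0, 0], "rotation": [0, 0, 0]}, {"gripper": 0, "offset": [0, 0, 0], "rotation": [0, 0, 0]}, {"gripper": 0, "offset": [0, 0, 0], "rotation": [0, 0, 0]}]'

```text
clock: 5.5
position: [0.4529, -0.3239, 0.0966]
ee_rot: [0.089, 0.996, 0.0, 0.0]
ft_force: [-0.5, 1.5, 4.7]
grip_width: 0.209
grasp_force: 59.1
```

Emit:
jog_arm --deltas '[{"gripper": 0, "offset": [0, 0, -0.005], "rotation": [0, 0, 0]}, {"gripper": 0, "offset": [0, 0, -0.01], "rotation": [0, 0, 0]}, {"gripper": 0, "offset": [0, 0, -0.015], "rotation": [0, 0, 0]}, {"gripper": 0, "offset": [0, 0, -0.02], "rotation": [0, 0, 0]}, {"gripper": 0, "offset": [0, 0, -0.02], "rotation": [0, 0, -1]}, {"gripper": 0, "offset": [0, 0, -0.02], "rotation": [0, 0, -2]}, {"gripper": 0, "offset": [0, 0, -0.02], "rotation": [0, 0, -2]}, {"gripper": 0, "offset": [0, 0, -0.02], "rotation": [0, 0, -2]}, {"gripper": 0, "offset": [0, 0, -0.02], "rotation": [0, 0, -2]}, {"gripper": 0, "offset": [0, 0, -0.02], "rotation": [0, 0, -2]}, {"gripper": 0, "offset": [0, 0, -0.02], "rotation": [0, 0, -2]}, {"gripper": 0, "offset": [0, 0, -0.02], "rotation": [0, 0, -1.5]}, {"gripper": 0, "offset": [0, 0, -0.015], "rotation": [0, 0, 0]}, {"gripper": 0, "offset": [0, 0, -0.01], "rotation": [0, 0, 0]}, {"gripper": 0, "offset": [0, 0, 0], "rotation": [0, 0, 0]}, {"gripper": 0, "offset": [0, 0, 0], "rotation": [0, 0, 0]}]'

```text
clock: 7.1
position: [0.4524, -0.3238, 0.331]
ee_rot: [-0.038, 0.999, 0.0, -0.0]
ft_force: [0.5, 1.1, -3.3]
grip_width: 0.21
grasp_force: 58.8
```

```bash
python3 - <<'E'
from h import *
np.set_printoptions(precision=4,suppress=True)
o=manip.get_obs();print(o["joint_pos"],o["grip_width"],o["ft_force"],R.from_quat(o["ee_rot"]).as_matrix())
z=np.load("w1.npz");manip.get_obs=lambda:dict(position=z["p"],ee_rot=z["q"])
f=lambda p:[(135+x/1.9,80+y/1.9) for x,y in p]
r=plane("wrist",f([(40,365),(283,303),(345,510),(127,556)]),.19);print(r,r.mean(0))
for i,j in((0,1),(3,2)): v=r[j]-r[i];print(np.linalg.norm(v),np.degrees(np.arctan2(-v[0],v[1])))
t=plane("wrist",f([(18,90),(221,28)]),.058);v=t[1]-t[0];print(t,np.linalg.norm(v),np.degrees(np.arctan2(-v[0],v[1])))
print("knob",plane("wrist",f([(157,203)]),.09))
E
```

```text
[-0.1381  0.1654  0.7797  1.5355 -0.1165  1.4889  2.2904] 0.20980814195366895 [ 0.5157  1.0812 -3.3126] [[-0.9972 -0.0751 -0.0003]
 [-0.0751  0.9972  0.0003]
 [ 0.0002  0.0003 -1.    ]]
[[ 0.5655 -0.0406  0.19  ]
 [ 0.5518  0.1181  0.19  ]
 [ 0.7116  0.1327  0.19  ]
 [ 0.7236 -0.0261  0.19  ]] [0.6381 0.046  0.19  ]
0.15924792513876287 4.93404466388288
0.15925424835962576 4.33406985429455
[[ 0.3981 -0.056   0.058 ]
 [ 0.3838  0.1045  0.058 ]] 0.16111547703172524 5.092694391753926
knob [[0.4968 0.0344 0.09  ]]
```

Emit:
jog_arm --deltas '[{"gripper": 0, "offset": [-0.005, 0.006, 0], "rotation": [0, 0, 0]}, {"gripper": 0, "offset": [-0.01, 0.0115, 0], "rotation": [0, 0, 0]}, {"gripper": 0, "offset": [-0.0145, 0.0167, 0], "rotation": [0, 0, 0]}, {"gripper": 0, "offset": [-0.0145, 0.0167, 0], "rotation": [0, 0, 0]}, {"gripper": 0, "offset": [-0.0145, 0.0167, 0], "rotation": [0, 0, 0]}, {"gripper": 0, "offset": [-0.0145, 0.0167, 0], "rotation": [0, 0, 0]}, {"gripper": 0, "offset": [-0.0145, 0.0167, 0], "rotation": [0, 0, 0]}, {"gripper": 0, "offset": [-0.0145, 0.0167, 0], "rotation": [0, 0, 0]}, {"gripper": 0, "offset": [-0.0145, 0.0167, 0], "rotation": [0, 0, 0]}, {"gripper": 0, "offset": [-0.0145, 0.0167, 0], "rotation": [0, 0, 0]}, {"gripper": 0, "offset": [-0.0145, 0.0167, 0], "rotation": [0, 0, 0]}, {"gripper": 0, "offset": [-0.0145, 0.0167, 0], "rotation": [0, 0, 0]}, {"gripper": 0, "offset": [-0.0145, 0.0167, 0], "rotation": [0, 0, 0]}, {"gripper": 0, "offset": [-0.0145, 0.0167, 0], "rotation": [0, 0, 0]}, {"gripper": 0, "offset": [-0.012, 0.0139, 0], "rotation": [0, 0, 0]}, {"gripper": 0, "offset": [-0.007, 0.008, 0], "rotation": [0, 0, 0]}, {"gripper": 0, "offset": [-0.003, 0.0032, 0], "rotation": [0, 0, 0]}, {"gripper": 0, "offset": [0, 0, 0], "rotation": [0, 0, 0]}, {"gripper": 0, "offset": [0, 0, 0], "rotation": [0, 0, 0]}]'

```text
clock: 9.0
position: [0.6444, -0.0668, 0.3315]
ee_rot: [-0.037, 0.999, -0.0, 0.0]
ft_force: [0.0, 0.2, -2.6]
grip_width: 0.212
grasp_force: 58.8
```

```bash
python3 - <<'E'
from h import *
np.set_printoptions(precision=4,suppress=True)
o=manip.get_obs();print(o["joint_pos"],o["position"],o["grip_width"])
# tool-frame rows for the tilt: grip path from current, in world-ish (h,z)
th=[3,7,11,15,19,23,27,31,35,39,43,47,51,55,58];p=0;H=0;Z=0;out=[]
for t in th:
    nh=.090*min(t/55,1);nz=-.015*min(t/55,1);dh,dz=nh-H,nz-Z;c,s=np.cos(np.radians(p)),np.sin(np.radians(p))
    # tool y = (c,-s) in (h,z); tool z = (-s,-c)
    out.append((round(dh*c-dz*s,4),round(-dh*s-dz*c,4),t-p));H,Z,p=nh,nz,t
print(out)
E
```

```text
[-0.4006  0.3945  0.6182  1.273  -0.2243  1.5421  1.8315] [ 0.6444 -0.0668  0.3315] 0.21218705375573574
[(np.float64(0.0049), np.float64(0.0008), 3), (np.float64(0.0066), np.float64(0.0007), 4), (np.float64(0.0066), np.float64(0.0003), 4), (np.float64(0.0066), np.float64(-0.0002), 4), (np.float64(0.0066), np.float64(-0.0006), 4), (np.float64(0.0065), np.float64(-0.0011), 4), (np.float64(0.0065), np.float64(-0.0016), 4), (np.float64(0.0063), np.float64(-0.002), 4), (np.float64(0.0062), np.float64(-0.0024), 4), (np.float64(0.006), np.float64(-0.0029), 4), (np.float64(0.0058), np.float64(-0.0033), 4), (np.float64(0.0055), np.float64(-0.0037), 4), (np.float64(0.0053), np.float64(-0.004), 4), (np.float64(0.005), np.float64(-0.0044), 4), (np.float64(0.0), np.float64(-0.0), 3)]
```

Emit:
jog_arm --deltas '[{"gripper": 0, "offset": [0, 0.005, 0.001], "rotation": [3, 0, 0]}, {"gripper": 0, "offset": [0, 0.0066, 0.0007], "rotation": [4, 0, 0]}, {"gripper": 0, "offset": [0, 0.0066, 0.0003], "rotation": [4, 0, 0]}, {"gripper": 0, "offset": [0, 0, 0], "rotation": [0, 0, 0]}]'

```text
clock: 9.4
position: [0.6432, -0.0446, 0.3276]
ee_rot: [-0.04, 0.995, -0.096, 0.003]
ft_force: [0.2, 1.3, -2.8]
grip_width: 0.211
grasp_force: 58.9
```

```bash
python3 - <<'E'
from h import *
np.set_printoptions(precision=4,suppress=True)
o=manip.get_obs();print(o["joint_pos"],o["position"],R.from_quat(o["ee_rot"]).as_matrix())
E
```

```text
[-0.5588  0.3752  0.6356  1.3206 -0.0292  1.4915  1.693 ] [ 0.6432 -0.0446  0.3276] [[-0.9968 -0.0785  0.0144]
 [-0.0798  0.9786 -0.1897]
 [ 0.0007 -0.1903 -0.9817]]
```

Emit:
jog_arm --deltas '[{"gripper": 0, "offset": [0, 0.0066, 0], "rotation": [4, 0, 0]}, {"gripper": 0, "offset": [0, 0.0066, -0.0006], "rotation": [4, 0, 0]}, {"gripper": 0, "offset": [0, 0.0065, -0.0011], "rotation": [4, 0, 0]}, {"gripper": 0, "offset": [0, 0.0065, -0.0016], "rotation": [4, 0, 0]}, {"gripper": 0, "offset": [0, 0.0063, -0.002], "rotation": [4, 0, 0]}, {"gripper": 0, "offset": [0, 0.0062, -0.0024], "rotation": [4, 0, 0]}, {"gripper": 0, "offset": [0, 0.006, -0.003], "rotation": [4, 0, 0]}, {"gripper": 0, "offset": [0, 0.0058, -0.0033], "rotation": [4, 0, 0]}, {"gripper": 0, "offset": [0, 0.0055, -0.0037], "rotation": [4, 0, 0]}, {"gripper": 0, "offset": [0, 0.0053, -0.004], "rotation": [4, 0, 0]}, {"gripper": 0, "offset": [0, 0.005, -0.0044], "rotation": [4, 0, 0]}, {"gripper": 0, "offset": [0, 0, 0], "rotation": [3, 0, 0]}, {"gripper": 0, "offset": [0, 0, 0], "rotation": [0, 0, 0]}, {"gripper": 0, "offset": [0, 0, 0], "rotation": [0, 0, 0]}, {"gripper": 0, "offset": [0, 0, 0], "rotation": [0, 0, 0]}, {"gripper": 0, "offset": [0, 0, 0], "rotation": [0, 0, 0]}]'

```text
clock: 11.0
position: [0.638, 0.0231, 0.3168]
ee_rot: [-0.032, 0.874, -0.484, 0.018]
ft_force: [-0.6, -0.5, -2.3]
grip_width: 0.214
grasp_force: 59.2
```

```bash
python3 - <<'E'
from h import *
np.set_printoptions(precision=4,suppress=True)
o=manip.get_obs();print(o["joint_pos"],o["ft_force"],R.from_quat(o["ee_rot"]).as_matrix())
a=imaging.camera("top");w=imaging.camera("wrist")
cv2.imwrite("pics/pour.png",cv2.resize(np.hstack([cv2.resize(a[110:290,200:440],(560,420)),w]),(800,300)))
E
```

```text
[-1.0028  0.6058  0.7152  1.4083  0.5829  1.5654  1.2219] [-0.6245 -0.4915 -2.288 ] [[-0.9973 -0.0381  0.063 ]
 [-0.0736  0.53   -0.8448]
 [-0.0012 -0.8472 -0.5313]]
```

View pics/pour.png

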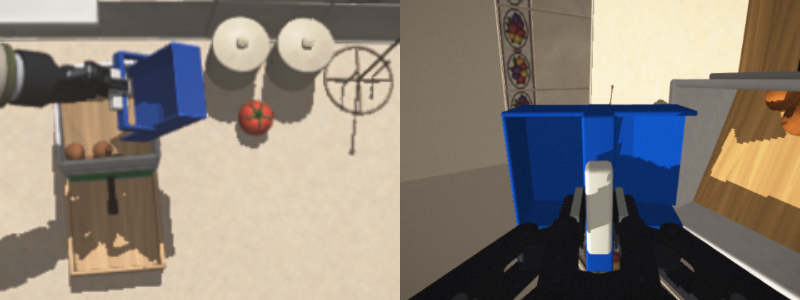

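The top crop shows nuts at the front of the hopper, at about (75,150) and (102,150), and the scoop looks empty. Next I tip it back.

Emit:
jog_arm --deltas '[{"gripper": 0, "offset": [0, 0, 0], "rotation": [-3, 0, 0]}, {"gripper": 0, "offset": [0, -0.005, 0.0044], "rotation": [-4, 0, 0]}, {"gripper": 0, "offset": [0, -0.0053, 0.004], "rotation": [-5, 0, 0]}, {"gripper": 0, "offset": [0, -0.0055, 0.0037], "rotation": [-5, 0, 0]}, {"gripper": 0, "offset": [0, -0.0058, 0.0033], "rotation": [-5, 0, 0]}, {"gripper": 0, "offset": [0, -0.006, 0.003], "rotation": [-5, 0, 0]}, {"gripper": 0, "offset": [0, -0.0062, 0.0024], "rotation": [-5, 0, 0]}, {"gripper": 0, "offset": [0, -0.0063, 0.002], "rotation": [-5, 0, 0]}, {"gripper": 0, "offset": [0, -0.0065, 0.0016], "rotation": [-5, 0, 0]}, {"gripper": 0, "offset": [0, -0.0065, 0.001], "rotation": [-5, 0, 0]}, {"gripper": 0, "offset": [0, -0.0066, 0.0006], "rotation": [-5, 0, 0]}, {"gripper": 0, "offset": [0, -0.0066, 0], "rotation": [-4, 0, 0]}, {"gripper": 0, "offset": [0, -0.0066, 0], "rotation": [-2, 0, 0]}, {"gripper": 0, "offset": [0, -0.01, 0], "rotation": [0, 0, 0]}, {"gripper": 0, "offset": [0, -0.02, 0], "rotation": [0, 0, 0]}, {"gripper": 0, "offset": [0, 0, 0], "rotation": [0, 0, 0]}]'

```text
clock: 12.7
position: [0.6458, -0.0876, 0.329]
ee_rot: [-0.036, 0.999, -0.001, 0.0]
ft_force: [-1.4, 0.0, -1.6]
grip_width: 0.214
grasp_force: 59.1
```

```bash
python3 - <<'E'
from h import *
np.set_printoptions(precision=4,suppress=True)
o=manip.get_obs();print(o["joint_pos"],o["position"],R.from_quat(o["ee_rot"]).as_matrix())
a=imaging.camera("top");w=imaging.camera("wrist")
cv2.imwrite("pics/pour2.png",cv2.resize(np.hstack([cv2.resize(a[110:290,200:440],(560,420)),w]),(800,300)))
E
```

```text
[-0.3694  0.4046  0.6232  1.2673 -0.2301  1.539   1.8641] [ 0.6458 -0.0876  0.329 ] [[-0.9974 -0.0717  0.0011]
 [-0.0717  0.9974 -0.0021]
 [-0.0009 -0.0022 -1.    ]]
```

View pics/pour2.png

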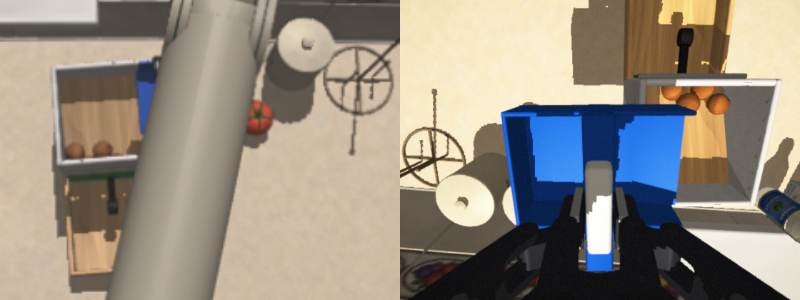

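The wrist view shows all four nuts in the hopper near its front, at about (668–718, 87–103), and the scoop empty. Next I put the scoop down.

Emit:
jog_arm --deltas '[{"gripper": 0, "offset": [0.008, -0.0076, 0], "rotation": [0, 0, 0]}, {"gripper": 0, "offset": [0.016, -0.015, 0], "rotation": [0, 0, 0]}, {"gripper": 0, "offset": [0.024, -0.0225, 0], "rotation": [0, 0, 0]}, {"gripper": 0, "offset": [0.024, -0.0225, 0], "rotation": [0, 0, 0]}, {"gripper": 0, "offset": [0.024, -0.0225, 0], "rotation": [0, 0, 0]}, {"gripper": 0, "offset": [0.024, -0.0225, 0], "rotation": [0, 0, 0]}, {"gripper": 0, "offset": [0.024, -0.0225, 0], "rotation": [0, 0, 0]}, {"gripper": 0, "offset": [0.024, -0.0225, 0], "rotation": [0, 0, 0]}, {"gripper": 0, "offset": [0.02, -0.02, 0], "rotation": [0, 0, 0]}, {"gripper": 0, "offset": [0.012, -0.011, 0.01], "rotation": [0, 0, 0]}, {"gripper": 0, "offset": [0, 0, 0.02], "rotation": [0, 0, 0]}, {"gripper": 0, "offset": [0, 0, 0.03], "rotation": [0, 0, 0]}, {"gripper": 0, "offset": [0, 0, 0.035], "rotation": [0, 0, 0]}, {"gripper": 0, "offset": [0, 0, 0.035], "rotation": [0, 0, 0]}, {"gripper": 0, "offset": [0, 0, 0.03], "rotation": [0, 0, 0]}, {"gripper": 0, "offset": [0, 0, 0.025], "rotation": [0, 0, 0]}, {"gripper": 0, "offset": [0, 0, 0.015], "rotation": [0, 0, 0]}, {"gripper": 0, "offset": [0, 0, 0], "rotation": [0, 0, 0]}, {"gripper": 0, "offset": [0, 0, 0], "rotation": [0, 0, 0]}]'

```text
clock: 14.7
position: [0.4613, -0.2871, 0.129]
ee_rot: [-0.038, 0.999, -0.0, 0.0]
ft_force: [-0.3, -0.0, -1.3]
grip_width: 0.211
grasp_force: 59.1
```

```bash
python3 - <<'E'
from h import *
np.set_printoptions(precision=4,suppress=True)
o=manip.get_obs();print(o["joint_pos"],o["position"],o["ft_force"],R.from_quat(o["ee_rot"]).as_matrix())
E
```

```text
[-0.1429  0.2931  0.718   1.8483 -0.2174  1.0792  2.304 ] [ 0.4613 -0.2871  0.129 ] [-0.2884 -0.009  -1.3274] [[-0.9971 -0.0757  0.0006]
 [-0.0757  0.9971 -0.0003]
 [-0.0006 -0.0003 -1.    ]]
```

Emit:
jog_arm --deltas '[{"gripper": 0, "offset": [0, 0, 0.012], "rotation": [0, 0, 0]}, {"gripper": 0, "offset": [0, 0, 0.01], "rotation": [0, 0, 0]}, {"gripper": 0, "offset": [0, 0, 0.006], "rotation": [0, 0, 0]}, {"gripper": 0, "offset": [0, 0, 0.003], "rotation": [0, 0, 0]}, {"gripper": 0, "offset": [0, 0, 0], "rotation": [0, 0, 0]}, {"gripper": 0, "offset": [0, 0, 0.001], "rotation": [0, 0, 0]}, {"gripper": 0, "offset": [0, 0, 0], "rotation": [0, 0, 0]}]'

```text
clock: 15.4
position: [0.4611, -0.2873, 0.0966]
ee_rot: [-0.038, 0.999, -0.0, 0.0]
ft_force: [-0.5, 0.5, 2.0]
grip_width: 0.213
grasp_force: 59.5
```

Emit:
jog_arm --deltas '[{"gripper": 0.5, "offset": [0, 0, 0], "rotation": [0, 0, 0]}, {"gripper": 1, "offset": [0, 0, 0], "rotation": [0, 0, 0]}, {"gripper": 1, "offset": [0, 0, 0], "rotation": [0, 0, 0]}, {"gripper": 1, "offset": [0, 0, 0], "rotation": [0, 0, 0]}, {"gripper": 1, "offset": [0, 0, 0], "rotation": [0, 0, 0]}, {"gripper": 1, "offset": [0, 0, -0.01], "rotation": [0, 0, 0]}, {"gripper": 1, "offset": [0, 0, -0.02], "rotation": [0, 0, 0]}, {"gripper": 1, "offset": [0, 0, -0.035], "rotation": [0, 0, 0]}, {"gripper": 1, "offset": [0, 0, -0.04], "rotation": [0, 0, 0]}, {"gripper": 1, "offset": [0, 0, -0.04], "rotation": [0, 0, 0]}, {"gripper": 1, "offset": [0, 0, -0.035], "rotation": [0, 0, 0]}, {"gripper": 1, "offset": [0, 0, -0.02], "rotation": [0, 0, 0]}, {"gripper": 1, "offset": [0, 0, 0], "rotation": [0, 0, 0]}]'

```text
clock: 16.7
position: [0.4617, -0.2881, 0.3]
ee_rot: [-0.037, 0.999, -0.001, 0.003]
ft_force: [-0.0, -1.0, -0.0]
grip_width: 0.999
grasp_force: 0.0
```

Emit:
jog_arm --deltas '[{"gripper": 1, "offset": [-0.002, 0.012, 0], "rotation": [0, 0, 0]}, {"gripper": 1, "offset": [-0.005, 0.025, 0], "rotation": [0, 0, 0]}, {"gripper": 1, "offset": [-0.0065, 0.035, 0], "rotation": [0, 0, 0]}, {"gripper": 1, "offset": [-0.0065, 0.035, 0], "rotation": [0, 0, 0]}, {"gripper": 1, "offset": [-0.0065, 0.035, 0], "rotation": [0, 0, 0]}, {"gripper": 1, "offset": [-0.0065, 0.035, 0], "rotation": [0, 0, 0]}, {"gripper": 1, "offset": [-0.0065, 0.035, 0], "rotation": [0, 0, 0]}, {"gripper": 1, "offset": [-0.0065, 0.035, 0], "rotation": [0, 0, 0]}, {"gripper": 0.6, "offset": [-0.0065, 0.035, 0], "rotation": [0, 0, 0]}, {"gripper": 0.6, "offset": [-0.0045, 0.0225, 0], "rotation": [0, 0, 0]}, {"gripper": 0.6, "offset": [-0.002, 0.011, 0], "rotation": [0, 0, 0]}, {"gripper": 0.6, "offset": [0, 0, 0], "rotation": [0, 0, 0]}, {"gripper": 0.6, "offset": [0, 0, 0], "rotation": [0, 0, 0]}]'

```text
clock: 18.0
position: [0.4959, 0.0304, 0.2962]
ee_rot: [-0.037, 0.999, -0.0, -0.0]
ft_force: [0.4, -0.6, 0.6]
grip_width: 0.601
grasp_force: 0.0
```

```bash
python3 - <<'E'
from h import *
np.set_printoptions(precision=4,suppress=True)
o=manip.get_obs();print(o["joint_pos"],o["position"],R.from_quat(o["ee_rot"]).as_matrix())
w=imaging.camera("wrist");t=imaging.camera("top");cv2.imwrite("pics/w3.png",w)
cv2.imwrite("pics/k3.png",cv2.resize(np.hstack([w,cv2.resize(t[130:290,200:440],(630,420))]),(800,282)))
E
```

```text
[-0.5817  0.0054  0.4339  1.7268 -0.0019  1.4102  1.4972] [0.4959 0.0304 0.2962] [[-0.9973 -0.0738 -0.0002]
 [-0.0738  0.9973 -0.0005]
 [ 0.0003 -0.0004 -1.    ]]
```

View pics/k3.png

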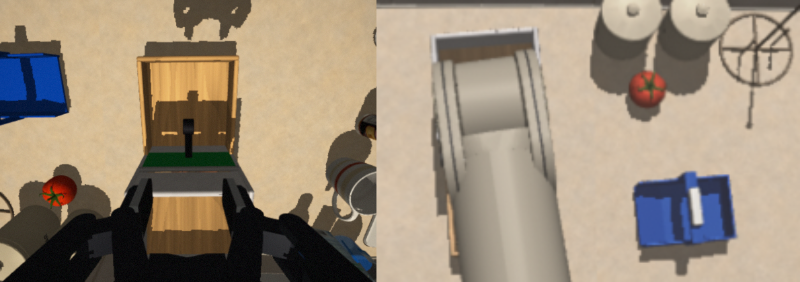

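The scoop stands upright at about (690,210), and the knob at about (188,125) lies in line with the fingers.

```bash
python3 - <<'E'
from h import *
np.set_printoptions(precision=4,suppress=True)
w=cv2.imread("pics/w3.png");g=w.max(2)
k=np.uint8(g<45)*255;k[:165]=0;k[240:]=0;k[:,:255]=0;k[:,310:]=0
n,l,s,c=cv2.connectedComponentsWithStats(k)
for i in range(1,n):
  if s[i,4]>30:print(s[i],c[i])
# row-wise width of dark
for r in range(172,236,4):
  q=np.nonzero(g[r,255:310]<40)[0]; print(r,(q.min()+255,q.max()+255) if len(q) else None,end=" ")
o=manip.get_obs();M=R.from_quat(o["ee_rot"]).as_matrix()
for z in(.083,.096):
  P=plane("wrist",[(280,180),(280,188),(280,197)],z);print(z,P,(P-o["position"])@M)
E
```

```text
[ 255  177   55   63 1052] [281.1578 211.5361]
172 None 176 None 180 (np.int64(272), np.int64(287)) 184 (np.int64(272), np.int64(287)) 188 (np.int64(272), np.int64(287)) 192 (np.int64(273), np.int64(287)) 196 (np.int64(273), np.int64(287)) 200 (np.int64(275), np.int64(285)) 204 (np.int64(275), np.int64(285)) 208 (np.int64(275), np.int64(285)) 212 (np.int64(276), np.int64(285)) 216 (np.int64(275), np.int64(285)) 220 (np.int64(275), np.int64(285)) 224 (np.int64(275), np.int64(285)) 228 (np.int64(274), np.int64(286)) 232 (np.int64(258), np.int64(290)) 0.083 [[0.4888 0.0312 0.083 ]
 [0.4977 0.0318 0.083 ]
 [0.5079 0.0326 0.083 ]] [[ 0.0071  0.0016  0.2134]
 [-0.0018  0.0016  0.2134]
 [-0.0121  0.0016  0.2134]]
0.096 [[0.486  0.0309 0.096 ]
 [0.4946 0.0315 0.096 ]
 [0.5044 0.0323 0.096 ]] [[ 0.0098  0.0015  0.2004]
 [ 0.0013  0.0015  0.2004]
 [-0.0086  0.0015  0.2004]]
```

Emit:
jog_arm --newtons 30 --deltas '[{"gripper": 0.6, "offset": [0, 0.0016, 0.015], "rotation": [0, 0, 0]}, {"gripper": 0.6, "offset": [0, 0, 0.03], "rotation": [0, 0, 0]}, {"gripper": 0.6, "offset": [0, 0, 0.035], "rotation": [0, 0, 0]}, {"gripper": 0.6, "offset": [0, 0, 0.035], "rotation": [0, 0, 0]}, {"gripper": 0.6, "offset": [0, 0, 0.035], "rotation": [0, 0, 0]}, {"gripper": 0.6, "offset": [0, 0, 0.03], "rotation": [0, 0, 0]}, {"gripper": 0.6, "offset": [0, 0, 0.02], "rotation": [0, 0, 0]}, {"gripper": 0.6, "offset": [0, 0, 0.01], "rotation": [0, 0, 0]}, {"gripper": 0.6, "offset": [0, 0, 0.005], "rotation": [0, 0, 0]}, {"gripper": 0.6, "offset": [0, 0, 0], "rotation": [0, 0, 0]}, {"gripper": 0.6, "offset": [0, 0, 0], "rotation": [0, 0, 0]}]'

```text
clock: 19.2
position: [0.4965, 0.0334, 0.0823]
ee_rot: [-0.038, 0.999, 0.0, 0.001]
ft_force: [0.8, -0.2, 0.0]
grip_width: 0.599
grasp_force: 0.0
```

Emit:
jog_arm --newtons 30 --deltas '[{"gripper": 0.6, "offset": [0, -0.001, 0.005], "rotation": [0, 0, 0]}, {"gripper": 0.4, "offset": [0, 0, 0], "rotation": [0, 0, 0]}, {"gripper": 0.2, "offset": [0, 0, 0], "rotation": [0, 0, 0]}, {"gripper": 0.1, "offset": [0, 0, 0], "rotation": [0, 0, 0]}, {"gripper": 0, "offset": [0, 0, 0], "rotation": [0, 0, 0]}, {"gripper": 0, "offset": [0, 0, 0], "rotation": [0, 0, 0]}, {"gripper": 0, "offset": [0, 0, 0], "rotation": [0, 0, 0]}, {"gripper": 0, "offset": [0, 0, 0], "rotation": [0, 0, 0]}]'

```text
clock: 20.0
position: [0.4961, 0.0322, 0.0765]
ee_rot: [-0.038, 0.999, -0.0, 0.0]
ft_force: [0.7, -4.6, 1.1]
grip_width: 0.203
grasp_force: 34.8
```

```bash
python3 - <<'E'
from h import *
o=manip.get_obs();print(o["position"],o["ft_force"],o["joint_pos"].round(3))
H=np.array([-60,128]);P=0
k=lambda f:np.array([-45*np.sin(f)-55*np.cos(f),-45*np.cos(f)+55*np.sin(f)])
F=[2,5,8,12,16,20,24,28,32,36,39,42,44,45]
p=k(0)
for f in F:
    q=k(np.radians(f));print(f,((q-p)*[-1,-1]).round(1));p=q   # tool x=-x_d, tool z=-z, mm
E
```

```text
[0.49613211 0.03217772 0.07647678] [ 0.66287891 -4.61290353  1.11428064] [-0.544  0.227  0.429  1.997 -0.116  0.94   1.59 ]
2 [ 1.5 -1.9]
5 [ 2.2 -3. ]
8 [ 2.  -3.1]
12 [ 2.4 -4.3]
16 [ 2.1 -4.5]
20 [ 1.8 -4.6]
24 [ 1.5 -4.7]
28 [ 1.1 -4.8]
32 [ 0.8 -4.9]
36 [ 0.5 -4.9]
39 [ 0.1 -3.7]
42 [-0.1 -3.7]
44 [-0.2 -2.5]
45 [-0.1 -1.2]
```

Emit:
jog_arm --deltas '[{"gripper": 0, "offset": [0.0015, 0, -0.0019], "rotation": [0, 0, 0]}, {"gripper": 0, "offset": [0.0022, 0, -0.003], "rotation": [0, 0, 0]}, {"gripper": 0, "offset": [0.002, 0, -0.0031], "rotation": [0, 0, 0]}, {"gripper": 0, "offset": [0.0024, 0, -0.0043], "rotation": [0, 0, 0]}, {"gripper": 0, "offset": [0.0021, 0, -0.0045], "rotation": [0, 0, 0]}, {"gripper": 0, "offset": [0.0018, 0, -0.0046], "rotation": [0, 0, 0]}, {"gripper": 0, "offset": [0.0015, 0, -0.0047], "rotation": [0, 0, 0]}, {"gripper": 0, "offset": [0.0011, 0, -0.0048], "rotation": [0, 0, 0]}, {"gripper": 0, "offset": [0.0008, 0, -0.0049], "rotation": [0, 0, 0]}, {"gripper": 0, "offset": [0.0005, 0, -0.0049], "rotation": [0, 0, 0]}, {"gripper": 0, "offset": [0.0001, 0, -0.0037], "rotation": [0, 0, 0]}, {"gripper": 0, "offset": [-0.0001, 0, -0.0037], "rotation": [0, 0, 0]}, {"gripper": 0, "offset": [-0.0002, 0, -0.0025], "rotation": [0, 0, 0]}, {"gripper": 0, "offset": [-0.0001, 0, -0.0012], "rotation": [0, 0, 0]}, {"gripper": 0, "offset": [0, 0, 0], "rotation": [0, 0, 0]}, {"gripper": 0, "offset": [0, 0, 0], "rotation": [0, 0, 0]}, {"gripper": 0, "offset": [0, 0, 0], "rotation": [0, 0, 0]}, {"gripper": 0, "offset": [0, 0, 0], "rotation": [0, 0, 0]}, {"gripper": 0, "offset": [0, 0, 0], "rotation": [0, 0, 0]}]'

```text
clock: 21.9
position: [0.48, 0.0308, 0.1276]
ee_rot: [-0.038, 0.999, -0.0, -0.0]
ft_force: [3.0, -4.0, -4.5]
grip_width: 0.207
grasp_force: 30.3
```

```bash
python3 - <<'E'
from h import *
np.set_printoptions(precision=4,suppress=True)
o=manip.get_obs();print(o["position"],o["ft_force"],o["grip_width"])
w=imaging.camera("wrist");t=imaging.camera("scene");cv2.imwrite("pics/w4.png",w);cv2.imwrite("pics/s4.png",t)
cv2.imwrite("pics/k4.png",cv2.resize(np.hstack([w,cv2.resize(t[180:320,190:390],(600,420),interpolation=cv2.INTER_CUBIC)]),(800,290)))
E
```

```text
[0.48   0.0308 0.1276] [ 2.9706 -4.0014 -4.4939] 0.20668909675282757
```

View pics/k4.png

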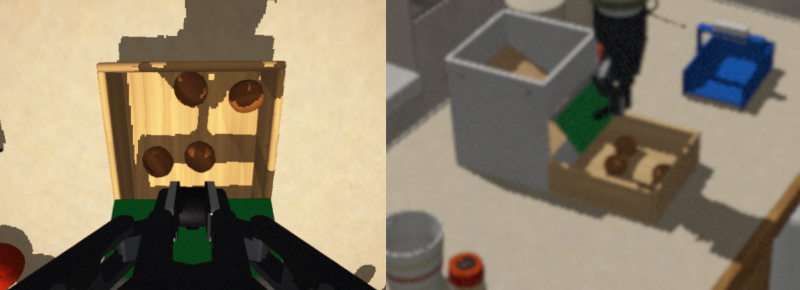

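All four walnuts lie in the tray and the flap is open. I'll check its angle against the scene view.

```bash
python3 - <<'E'
from h import *
np.set_printoptions(precision=1,suppress=True)
t=cv2.imread("pics/s4.png");hsv=cv2.cvtColor(t,cv2.COLOR_BGR2HSV)
g=cv2.inRange(hsv,(45,80,20),(85,255,255));g[:,:255]=0;g[:,320:]=0;g[:190]=0;g[270:]=0
n,l,s,c=cv2.connectedComponentsWithStats(g);i=1+s[1:,4].argmax();ct=cv2.findNonZero(np.uint8(l==i))
print(s[i],cv2.approxPolyDP(cv2.convexHull(ct),2,True)[:,0].tolist())
a=np.radians(4.6);ex=np.array([np.cos(a),np.sin(a),0]);ey=np.array([-np.sin(a),np.cos(a),0])
for kn in (np.array([.496,.032]),):
  o=np.r_[kn,0]+.115*ex
  print("origin",o*1000)
  W=lambda x,y,z:o+ex*x/1e3+ey*y/1e3+np.array([0,0,z/1e3])
  print("rim FL",proj("scene",W(-57,83,190)))
  for f in (35,40,45,50,55):
    r=np.radians(f);u=np.array([-np.sin(r),-np.cos(r)]);v=np.array([-np.cos(r),np.sin(r)])
    P=lambda L,th,y:W(-60+L*u[0]+th*v[0],y,128+L*u[1]+th*v[1])
    print(f,np.array([proj("scene",P(66,2.5,73))[0],proj("scene",P(66,-2.5,73))[0],proj("scene",P(0,2.5,73))[0]]).ravel())
E
```

```text
[272 219  28  35 517] [[297, 227], [299, 236], [283, 253], [272, 237], [289, 219]]
origin [610.6  41.2   0. ]
rim FL [[267.2 220.2]]
35 [283.3 254.7 282.1 255.1 271.3 236.4]
40 [284.6 254.1 283.5 254.6 271.3 236.3]
45 [285.8 253.3 284.8 254.  271.2 236.3]
50 [286.9 252.4 286.  253.2 271.2 236.2]
55 [287.9 251.4 287.1 252.3 271.1 236.2]
```

Emit:
jog_arm --deltas '[{"gripper": 0, "offset": [0, 0, -0.001], "rotation": [0, 0, 0]}, {"gripper": 0, "offset": [0, 0, 0], "rotation": [0, 0, 0]}, {"gripper": 0, "offset": [0, 0, 0], "rotation": [0, 0, 0]}, {"gripper": 0, "offset": [0, 0, 0], "rotation": [0, 0, 0]}, {"gripper": 0, "offset": [0, 0, 0], "rotation": [0, 0, 0]}]'

```text
clock: 22.5
position: [0.4801, 0.0308, 0.1285]
ee_rot: [-0.038, 0.999, -0.0, -0.0]
ft_force: [3.8, -4.4, -5.8]
grip_width: 0.203
grasp_force: 30.0
```

```bash
python3 - <<'E'
from h import *
np.set_printoptions(precision=1,suppress=True)
w=imaging.camera("wrist");hsv=cv2.cvtColor(w,cv2.COLOR_BGR2HSV)
g=cv2.inRange(hsv,(45,80,20),(85,255,255))
for u in (170,180,190,200,210,345,355,365,375,385):
  q=np.nonzero(g[200:400,u])[0];print(u,(q.min()+200,q.max()+200) if len(q) else None,end="; ")
print()
ob=manip.get_obs();M=R.from_quat(ob["ee_rot"]).as_matrix();m=imaging.camera_model("wrist");he=np.array(m["hand_eye"]);K=np.array(m["camera_matrix"])
def pw(X):
  c=(((X-ob["position"])@M)-he[:3,3])@he[:3,:3];p=np.array([c[0],-c[1]])/-c[2];p*=1+m["k1"]*(p@p);return K[:2,:2]@p+K[:2,2]
a=np.radians(4.5);ex=np.array([np.cos(a),np.sin(a),0]);ey=np.array([-np.sin(a),np.cos(a),0]);o=np.r_[.496,.032,0]+.115*ex
for f in (35,40,45,50):
  r=np.radians(f);u=np.array([-np.sin(r),-np.cos(r)]);v=np.array([-np.cos(r),np.sin(r)])
  for th in(2.5,-2.5):
    print(f,th,[pw(o+ex*(-60+66*u[0]+th*v[0])/1e3+ey*y/1e3+np.array([0,0,128+66*u[1]+th*v[1]])*[0,0,1e-3]) for y in(-73,73)])
print("tray front rim outer, top:",[pw(o+ex*-.226+ey*y+np.array([0,0,.058])) for y in(-.083,.083)])
gr=np.uint8(w.max(2));cv2.imwrite("pics/fin.png",cv2.resize(w[60:360,130:430],None,fx=2,fy=2))
E
```

```text
170 (np.int64(288), np.int64(313)); 180 (np.int64(288), np.int64(399)); 190 (np.int64(287), np.int64(399)); 200 (np.int64(288), np.int64(319)); 210 (np.int64(288), np.int64(316)); 345 (np.int64(286), np.int64(316)); 355 (np.int64(286), np.int64(319)); 365 (np.int64(286), np.int64(398)); 375 (np.int64(286), np.int64(399)); 385 (np.int64(286), np.int64(313)); 
35 2.5 [array([167.7, 288.6]), array([390.2, 288. ])]
35 -2.5 [array([169.8, 291.7]), array([388.2, 291.1])]
40 2.5 [array([165.1, 285.6]), array([392.9, 285. ])]
40 -2.5 [array([167.4, 288.2]), array([390.6, 287.6])]
45 2.5 [array([162.2, 283.2]), array([395.8, 282.5])]
45 -2.5 [array([164.7, 285.2]), array([393.2, 284.6])]
50 2.5 [array([159. , 281.4]), array([399. , 280.8])]
50 -2.5 [array([161.7, 282.9]), array([396.2, 282.3])]
tray front rim outer, top: [array([137.3,  84.5]), array([419.4,  83.4])]
```

View pics/fin.png

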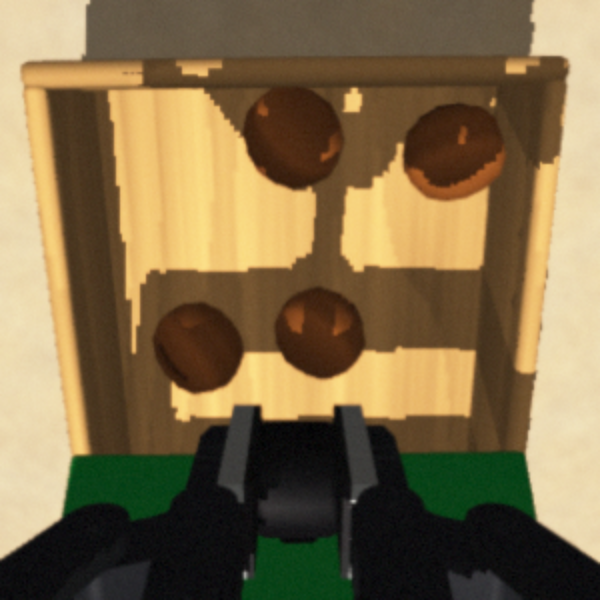

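The picture shows all four walnuts in the tray. The knob is still centred between the pads: its lower outline is at row 330, and about 329 is expected with no slip. So the 52 mm lift puts the flap at about 45°.

```bash
python3 -c "
from workcell import workorder
print(workorder.hand_in())"
```

```text
the job is handed in; nothing more can be done
None
```

I handed the job in at about 22.6 s of the 72 s limit: all four walnuts are in the tray, the empty scoop stands upright on the worktop, and the fingers hold the flap at about 45°, judged from the knob's lift and its position in the grip.

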